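# Set the straightedge against the two pins of the marking-out plate

## Task

Get the marking-out plate ready for scribing a line: slide the long straightedge across the plate, without lifting it, until its edge touches both upright pins at once, then let go of it. Leave the short straightedge where it lies.

Things in the scene. Friction and masses are not known exactly. Their poses are not given: they have to be found in the camera images.
- straightedge: The long straightedge: loose flat steel bar 240 mm long (its y), 40 wide (its x), 8 thick, with a round black knob upright at its middle, 30 mm in diameter, from 8 to 42 mm above the underside; 0.45 to 0.75 kg. Origin: centre of its underside, below the knob. It lies on the plate on the robot's side of the pins; its +x edge faces them, up to 20 degrees off parallel to their line.
- pin_left (a point): The left one (seen from the robot) of two plain steel pins, upright and fixed on the marking-out plate, 12 mm in diameter, 22 mm tall, 120 mm apart between centres, each in a scribed ring. The point is on the pin's axis at the plate's top; x: square to the line through the pins, away from the straightedge; y: towards the left.
- pin_right (a point): The right one of the two pins, like pin_left, with the same axes; the point is on its axis at the plate's top. The plate is fixed, dark steel, 300 mm (along x) by 320 mm, its top 15 mm above the bench, bare between the straightedge and the pins.
- short_straightedge: Not to be used: a short copy of the straightedge, only 100 mm long (its y axis), 40 mm wide and 8 mm thick, with the same knob 30 mm in diameter up to 42 mm above its underside. Too short to reach both pins. It lies loose on the plate beyond the pins. Origin: centre of its underside, below the knob.
Things that resemble listed ones, but are neither listed nor needed, are in the scene too. There is more than one size of the straightedge; the one meant has the size given above.

How it is judged (in metres and radians):
At the end, for the whole second after the job is handed in: The long straightedge lies flat and at rest on the plate with its +x edge touching both pins (a gap of up to about 7 mm at either pin passes), both pins within the bar's length (within 115 mm of its middle along it), and the short straightedge within 30 mm of where it was (x of pin_left in the frame of straightedge between 0.018 and 0.033 m and y of pin_left in the frame of straightedge between -0.115 and 0.115 m and x of pin_right in the frame of straightedge between 0.018 and 0.033 m and y of pin_right in the frame of straightedge between -0.115 and 0.115 m and height (world z) of straightedge below 0.022 m and angle between straightedge's own z axis and vertical below 0.05 rad and linear speed of straightedge below 0.01 m/s and distance of short_straightedge from where it was at the start of the episode below 0.03 m).
It fails at once if the long straightedge is lifted off the plate (its middle more than 20 mm above the plate) (height (world z) of straightedge above 0.035 m).
It fails at once if the short straightedge is moved by more than 30 mm (distance of short_straightedge from where it was at the start of the episode above 0.03 m).
It also fails if it takes over 32 s, if anything falls off the work surface, if the arm or the gripper's body presses on something with over 40 N, if the wrist force passes 120 N, or if a joint passes its speed limit or range.

## Robot

A 6-joint arm with a two-finger parallel gripper is mounted at the origin on the work surface. World frame = base frame: x ahead of the robot, y to its left, z up, the work surface at z = 0. Lengths are in mm, angles in rad, forces in N, time in s.
With the tool pointing down it reaches from about 275 to 750 mm from the base axis. Payload 10.2 kg.
Tool frame: the origin (TCP) lies midway between the tips of the shut fingers; the grasp point (between the pads) lies 19 mm behind it; z points along the fingers, y is the line along which they close (so a half turn about z gives the same grasp; the last joint's range is limited). The gripper opens to 85 mm and grips with 20 to 120 N. Pads are 22 mm wide; open, the fingers measure 114 mm over their backs; the gripper's body (76 mm by 85 mm) begins 54 mm behind the grasp point. The pads swing forward as they close: fully open they stand 13 mm farther back than shut.
Start: joints at [1.095, 0.313, 1.498, -0, 1.331, -0.223], TCP at [131.324, 508.316, 231.294] pointing down, gripper open.
Joint ranges: [-2.94, 2.94], [-0.97, 2.17], [0.19, 2.56], [-1.23, 4.37], [0.02, 3.11], [-2.88, 2.88]. Speed limits (rad/s): [2.39, 2.39, 3.01, 3.14, 3.14, 3.14].

## Interface

Orientations are given as a unit quaternion [w, x, y, z].
In Python, from rig import ctrl gives the robot as it stands.
- The arm moves only by the tool send_rows, never from a script. Its argument "targets" is a list of rows, each an object with "offset": the shift along the world's x, y, z in cm, a list of three; "spin": the turn about the world's z in rad. A call has 1 to 8 rows; each row is the pose to reach, as a shift and turn from the pose commanded when the call began; what a row does not reach only later rows make up. A row lasts 1/12 s, in which the tool goes at most 41.7 mm and 7.16 degrees, less where a joint would pass 70% of its speed; a pose out of reach is approached as far as the arm can. A call with a gripper value outside its range is refused whole. "grip" is the opening, from 0 (shut) to 1 (fully open), set as the call begins (left out, the last holds). The fingers move at their own pace and stop on an object; "squeeze" is the grip in N (left out, the last holds). Time passes only in rows, so rows that repeat a pose let the fingers close. It gives the time, the measured TCP pose, the force, the opening and the grip force at its end, in the units of the state.
- ctrl.sense(): the state, without advancing time (a new reading comes with each control period).
- ctrl.capture(name): name is "side" or "top" or "wrist"; returns (picture, depth): 400x640x3 uint8, red, green, blue; 400x640 float32, mm along the optical axis (not along the pixel's ray), 0 where there is no reading.
- ctrl.calibration(name): a dict with "fx", "fy", "cx", "cy" (pixels), "k1" (the pictures are not rectified: a ray, as slopes to the right and down, at radius r is drawn at 1 + k1 r^2 times it, then the intrinsics apply), "view" (4x4, takes a point from world to camera coordinates); the wrist camera has in their place "mount" (4x4, takes a point from camera to tool coordinates, whose origin is the TCP and whose axes are the flange's). Camera axes: x right, y down, z forward; pixel columns grow to the right and rows downward; lengths in mm; the calibration is good to about 2 mm. A picture is of the moment at which its call begins: read the wrist's pose just before it. calibration takes no time and is no camera call.
- ctrl.finish_job(): hands the job in; it is judged then, once.
Trained networks look in the newest picture that a camera, given by its name, has taken for a name from the list of things; names that differ only in an ending like _2 or _b are one class to them, and where a whole thing is asked for, a point or a joint stands for the part that bears it (a point fixed in the world has none). Each returns a list of dicts, best first, with "conf" (0 to 1); they miss things now and then, are a little off and sometimes report something else, mostly with a low value. They report only what shows in the picture. A call takes as long as a camera call. They do not tell look-alikes from the thing itself.
- ctrl.search_frame(camera, query): "box" ([left, top, right, bottom] in pixels, round what is visible of it).
- ctrl.place_of(camera, query): "uv" ([column, row] in pixels: a listed point, or the origin of a listed thing).
The state is a dict: "time_s": time; "joints": joint angles; "dq": joint speeds; "tau": joint torques, N m; "eef_pos": TCP position; "ee_rot": TCP orientation; "force": force on the tool from outside, world axes, zero at the start; "wrist_torque": the same for the moment, N m; "grip_width": opening from 0.0 (shut) to 1.0 (fully open); "grip_force": force on a finger pad.
Only numpy, scipy, OpenCV 4.12 (cv2) and the standard library are available. Lean on these libraries where they do the work, as an engineer would, in place of code of your own. Each camera call takes 0.05 s, during which the arm holds its last target. There are 200 camera calls.

## Working session

There is one attempt and no reset: what is moved stays moved. The work goes in short steps, Python scripts to look and compute and a tool call to move; the robot and the scene stay as the last step left them, time stands still between calls to the robot, and variables do not carry over. Pictures are saved under pics/ and viewed, at most 10 in all, crops included, and the job is handed in when it is done.

Besides the shell and the picture viewer there is one more tool, called after "Request:" as name(argument=value, ...), one argument or row to a line, values as JSON. send_rows: Moves the arm, as the interface text tells. Its arguments: {"type":"object","properties":{"targets":{"type":"array"},"grip":{"type":"number"},"squeeze":{"type":"number"}},"required":["targets"]}

```bash
mkdir -p pics
cat > h.py <<'E'
import numpy as np, cv2
from rig import ctrl
def snap(c,n):
    im,d=ctrl.capture(c); cv2.imwrite(f'pics/{n}.png',im[:,:,::-1]); return im,d
def ray(c,uv):
    k=ctrl.calibration(c)
    p=np.array([(uv[0]-k['cx'])/k['fx'],(uv[1]-k['cy'])/k['fy']]);q=p.copy()
    for _ in range(20): q=p/(1+k['k1']*(q@q))
    T=np.linalg.inv(np.array(k['view']))
    return T[:3,3],T[:3,:3]@np.array([q[0],q[1],1])
def atz(c,uv,z):
    o,r=ray(c,uv); return o+r*(z-o[2])/r[2]
def atd(c,uv,d):
    o,r=ray(c,uv); return o+r*d
def proj(c,P):
    k=ctrl.calibration(c);P=np.atleast_2d(P).astype(float)
    V=np.array(k['view']);C=P@V[:3,:3].T+V[:3,3];q=C[:,:2]/C[:,2:]
    q=q*(1+k['k1']*(q**2).sum(1,keepdims=True))
    return q*[k['fx'],k['fy']]+[k['cx'],k['cy']]
E
python3 - <<'E'
from h import *
np.set_printoptions(precision=1,suppress=True)
im,d=snap('top','t0'); np.save('d0.npy',d)
for q,z in [('straightedge',15),('short_straightedge',15),('pin_left',15),('pin_right',15)]:
    for r in ctrl.place_of('top',q): print(q,r['conf'],np.array(r['uv']),atz('top',r['uv'],z))
print(ctrl.sense()['time_s'])
E
```

```text
straightedge 0.61 [241.2 300.1] [233.1 292.9  15. ]
straightedge 0.56 [381.8 218.7] [428. -41.  15.]
short_straightedge 0.82 [319.9 148.4] [601.  108.4  15. ]
short_straightedge 0.19 [381.7 220.3] [424.2 -40.7  15. ]
pin_left 0.76 [336.2 174. ] [536.9  68.4  15. ]
pin_right 0.82 [385.4 163.8] [562.6 -51.8  15. ]
0.25
```

View pics/t0.png

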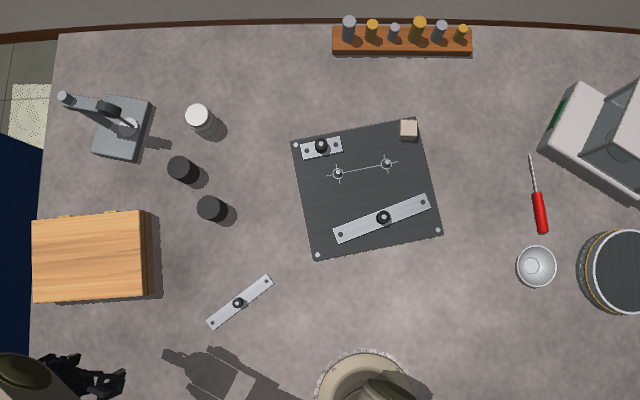

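The top view shows the plate with its pins at about (337,174) and (387,163). The long bar runs from (334,238) to (430,200) with its knob at (382,218). The short bar sits at (321,147), and there is a look-alike off the plate at (240,300). Next I measure the bar's pose.

Run:
```python
from h import *
np.set_printoptions(precision=2,suppress=True)
im=cv2.imread('pics/t0.png'); g=cv2.cvtColor(im,cv2.COLOR_BGR2GRAY); d=np.load('d0.npy')
m=np.zeros_like(g); m[190:250,322:440]=(g[190:250,322:440]>135)
plate=cv2.fillPoly(np.zeros_like(g),[np.array([[296,150],[412,125],[440,232],[320,257]])],1); m*=plate
n,l,s,c=cv2.connectedComponentsWithStats(m); i=1+np.argmax(s[1:,4]); print(s[i])
v,u=np.nonzero(l==i)
W=np.array([atz('top',(a,b),23)[:2] for a,b in zip(u,v)],np.float32)
r=cv2.minAreaRect(W); print(r)
b=cv2.boxPoints(r);print(b)
# knob top
k=(d>0)
for name,box in [('knob',(370,205,396,230)),('shortknob',(310,135,332,158))]:
    x0,y0,x1,y1=box
    P=np.array([atd('top',(a,bb),d[bb,a]) for bb in range(y0,y1) for a in range(x0,x1) if d[bb,a]>0])
    Q=P[P[:,2]>48]; print(name,len(Q),Q.mean(0),Q.min(0),Q.max(0))
for uv in [(338,174),(387,163)]:
    P=np.array([atd('top',(a,bb),d[bb,a]) for bb in range(uv[1]-9,uv[1]+9) for a in range(uv[0]-9,uv[0]+9)])
    Q=P[P[:,2]>28]; print('pin',len(Q),Q.mean(0) if len(Q) else 0)
big=cv2.resize(im[110:265,285:450],None,fx=4.5,fy=3.8*4.5/3.8*.85,interpolation=cv2.INTER_CUBIC); cv2.imwrite('pics/c0.png',big)
ctrl.capture('side')
for q in ['pin_left','pin_right','straightedge']: print(q,[(round(r['conf'],2),np.array(r['uv']),atz('side',r['uv'],15)) for r in ctrl.place_of('side',q)])
```

```text
[ 332  193   99   51 1408]
((429.3076171875, -38.959022521972656), (39.59618377685547, 238.24359130859375), 21.45470428466797)
[[ 367.31   64.67]
 [ 454.45 -157.07]
 [ 491.3  -142.59]
 [ 404.16   79.15]]
knob 137 [428.78 -38.83  57.64] [414.39 -54.14  48.8 ] [441.96 -24.76  64.61]
shortknob 131 [600.18 106.03  57.35] [586.77  90.85  48.32] [615.69 119.33  62.79]
pin 23 [520.41  66.9  119.15]Traceback (most recent call last):
  File "<stdin>", line 18, in <module>
  File "h.py", line 14, in atd
    o,r=ray(c,uv); return o+r*d
        ~~~^^^^^^
  File "h.py", line 6, in ray
    k=ctrl.calibration(c)
ValueError: time passes only in moves, steps and waits
```

```bash
cat >> h.py <<'E'
from scipy.spatial.transform import Rotation as R
def rot():
    q=ctrl.sense()['ee_rot']; return R.from_quat([q[1],q[2],q[3],q[0]]).as_matrix()
_k={c:ctrl.calibration(c) for c in ('top','side','wrist')}
def wpose():
    s=ctrl.sense();T=np.eye(4);T[:3,:3]=rot();T[:3,3]=s['eef_pos'];return T@np.array(_k['wrist']['mount'])
def ray(c,uv,T=None):
    k=_k[c];p=np.array([(uv[0]-k['cx'])/k['fx'],(uv[1]-k['cy'])/k['fy']]);q=p.copy()
    for _ in range(20): q=p/(1+k['k1']*(q@q))
    if T is None: T=np.linalg.inv(np.array(k['view']))
    return T[:3,3],T[:3,:3]@np.array([q[0],q[1],1])
def atz(c,uv,z,T=None):
    o,r=ray(c,uv,T); return o+r*(z-o[2])/r[2]
E
python3 - <<'E'
from h import *
np.set_printoptions(precision=2,suppress=True)
print(rot(),ctrl.sense()['eef_pos'],np.array(_k['wrist']['mount']),_k['wrist']['fx'])
ctrl.capture('side')
for q in ['pin_left','pin_right']: print(q,[(round(r['conf'],2),np.array(r['uv']),atz('side',r['uv'],15)) for r in ctrl.place_of('side',q)])
im=cv2.imread('pics/t0.png');cv2.imwrite('pics/c0.png',cv2.resize(im[110:265,285:450],None,fx=3.8,fy=3.8,interpolation=cv2.INTER_CUBIC))
E
```

```text
Traceback (most recent call last):
NameError: name '_k' is not defined
```

Request:
send_rows(
  targets=[
    {"offset": [2.2, -3.4, 0], "spin": 0},
    {"offset": [4.4, -6.8, 0], "spin": 0},
    {"offset": [6.6, -10.2, 0], "spin": 0},
    {"offset": [8.8, -13.6, 0], "spin": 0},
    {"offset": [11, -17, 0], "spin": 0},
    {"offset": [13, -20, 0], "spin": 0},
    {"offset": [15, -23.5, 0], "spin": 0},
    {"offset": [17, -27, 0], "spin": 0},
  ],
  grip=1,
)

```text
time_s: 0.92
eef_pos: [301.7, 236.7, 231.4]
ee_rot: [0.0, 0.126, 0.992, 0.0]
force: [0.3, 0.2, 0.1]
grip_width: 0.996
grip_force: 0.0
```

```bash
sed -i 's/_k\b/K/g' h.py
python3 - <<'E'
from h import *
np.set_printoptions(precision=2,suppress=True)
print(ctrl.sense()['eef_pos'],np.array(K['wrist']['mount']),K['wrist']['fx'],ctrl.sense()['joints'])
ctrl.capture('side')
for q in ['pin_left','pin_right']: print(q,[(round(r['conf'],2),np.array(r['uv']),atz('side',r['uv'],15)) for r in ctrl.place_of('side',q)])
E
```

```text
[301.74 236.68 231.39] [[   0.     -0.96   -0.26   65.83]
 [   1.      0.      0.      0.19]
 [   0.     -0.26    0.96 -143.64]
 [   0.      0.      0.      1.  ]] 293.0253960861836 [ 0.36 -0.01  1.88  0.    1.27 -0.96]
pin_left [(0.92, array([363. , 191.6]), array([544.53,  70.43,  15.  ]))]
pin_right [(0.96, array([401.1, 214.1]), array([564.01, -46.2 ,  15.  ]))]
```

Request:
send_rows(
  targets=[
    {"offset": [2, -3.4, 0], "spin": 0.1},
    {"offset": [4, -6.8, 0], "spin": 0.2},
    {"offset": [6, -10.2, 0], "spin": 0.3},
    {"offset": [8, -13.6, 0], "spin": 0.4},
    {"offset": [9.5, -17, 0], "spin": 0.5},
    {"offset": [11, -20.4, 0], "spin": 0.6},
    {"offset": [12.7, -23.8, 0], "spin": 0.63},
    {"offset": [12.7, -27.5, 0], "spin": 0.63},
  ],
)

```text
time_s: 1.73
eef_pos: [427.7, -24.1, 231.3]
ee_rot: [0.0, -0.19, 0.982, 0.0]
force: [0.9, 0.3, 0.5]
grip_width: 0.999
grip_force: 0.0
```

Run:
```python
from h import *
np.set_printoptions(precision=1,suppress=True)
T=wpose(); im,d=snap('wrist','w0')
for q,z in [('straightedge',15),('pin_left',15),('pin_right',15)]:
    print(q,[(round(r['conf'],2),np.array(r['uv']),atz('wrist',r['uv'],z,T)) for r in ctrl.place_of('wrist',q)])
print(ctrl.sense()['eef_pos'],ctrl.sense()['joints'])
```

```text
straightedge [(0.81, array([618.6, 129.1]), array([236. , 289.3,  15. ])), (0.71, array([313.4, 171.7]), array([426.6, -38.2,  15. ]))]
pin_left [(0.75, array([354.3, 273.1]), array([535.6,  64.7,  15. ]))]
pin_right [(0.85, array([265. , 262.3]), array([566. , -53.7,  15. ]))]
[426.4 -23.2 231. ] [-0.3  0.1  1.8  0.   1.3 -2.3]
```

View pics/w0.png

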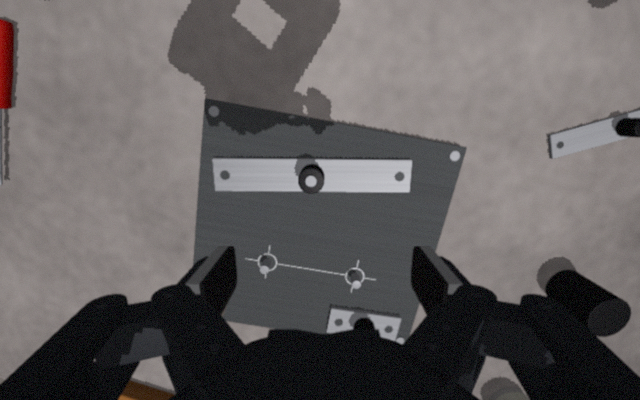

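The wrist view agrees with the top view: bar across (212–411, 160–190), knob at (311,178), and pins at about (266,262) and (354,275). I'll descend onto the knob.

Request:
send_rows(
  targets=[
    {"offset": [0.2, -1.5, -3.5], "spin": 0},
    {"offset": [0.2, -1.5, -7], "spin": 0},
    {"offset": [0.2, -1.5, -10.5], "spin": 0},
    {"offset": [0.2, -1.5, -13.5], "spin": 0},
    {"offset": [0.2, -1.5, -16], "spin": 0},
    {"offset": [0.2, -1.5, -18], "spin": 0},
    {"offset": [0.2, -1.5, -19], "spin": 0},
    {"offset": [0.2, -1.5, -20], "spin": 0},
  ],
)

```text
time_s: 2.6
eef_pos: [428.0, -36.4, 30.4]
ee_rot: [-0.001, -0.189, 0.982, 0.0]
force: [-0.1, 0.1, -0.0]
grip_width: 0.998
grip_force: 0.0
```

Request:
send_rows(
  targets=[
    {"offset": [0, 0, 0], "spin": 0},
    {"offset": [0, 0, 0], "spin": 0},
  ],
)

```text
time_s: 2.77
eef_pos: [428.3, -37.1, 31.4]
ee_rot: [-0.0, -0.189, 0.982, 0.0]
force: [0.1, 0.4, 0.9]
grip_width: 1.003
grip_force: 0.0
```

Request:
send_rows(
  targets=[
    {"offset": [0, 0, 0], "spin": 0},
    {"offset": [0, 0, 0], "spin": 0},
    {"offset": [0, 0, 0], "spin": 0},
    {"offset": [0, 0, 0], "spin": 0},
    {"offset": [0, 0, 0], "spin": 0},
    {"offset": [0, 0, 0], "spin": 0},
    {"offset": [0, 0, 0], "spin": 0},
    {"offset": [0, 0, 0], "spin": 0},
  ],
  grip=0,
  squeeze=45,
)

```text
time_s: 3.43
eef_pos: [428.6, -38.8, 31.8]
ee_rot: [0.0, -0.187, 0.982, -0.0]
force: [-1.2, 1.2, 5.8]
grip_width: 0.338
grip_force: 44.0
```

Request:
send_rows(
  targets=[
    {"offset": [1.0, 0.5, 0], "spin": -0.02},
    {"offset": [2.1, 1.0, 0], "spin": -0.04},
    {"offset": [3.2, 1.5, 0], "spin": -0.06},
    {"offset": [4.3, 2.0, 0], "spin": -0.08},
    {"offset": [5.4, 2.5, 0], "spin": -0.1},
    {"offset": [6.5, 3.0, 0], "spin": -0.125},
    {"offset": [7.6, 3.5, 0], "spin": -0.15},
    {"offset": [8.6, 4.0, 0], "spin": -0.165},
  ],
)

```text
time_s: 4.1
eef_pos: [514.1, 1.1, 31.8]
ee_rot: [-0.001, -0.105, 0.994, -0.0]
force: [-7.1, -4.1, 10.0]
grip_width: 0.337
grip_force: 44.6
```

Run:
```python
from h import *
np.set_printoptions(precision=2,suppress=True)
im,d=snap('top','t1'); im=im[:,:,::-1]
cv2.imwrite('pics/c1.png',cv2.resize(im[110:265,285:450],None,fx=3.8,fy=3.8,interpolation=cv2.INTER_CUBIC))
s=snap('side','s1')[0][:,:,::-1]
for q in ['pin_left','pin_right']: print([(round(r['conf'],2),np.array(r['uv'])) for r in ctrl.place_of('side',q)])
cv2.imwrite('pics/sc1.png',cv2.resize(s[140:300,300:480],None,fx=3.6,fy=3.6,interpolation=cv2.INTER_CUBIC))
q=ctrl.sense();print(q['time_s'],q['eef_pos'],q['ee_rot'],q['force'],q['wrist_torque'],q['grip_width'])
```

```text
[(0.68, array([363.2, 190.3]))]
[]
4.3 [515.4    1.39  31.89] [ 0.   -0.11  0.99 -0.  ] [5.39 2.76 2.22] [ 0.34 -0.67 -0.02] 0.3365394253740763
```

View pics/c1.png

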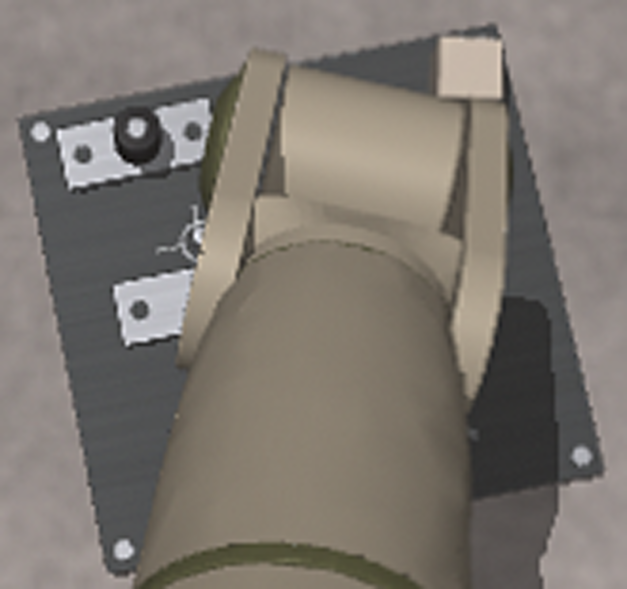

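View pics/sc1.png

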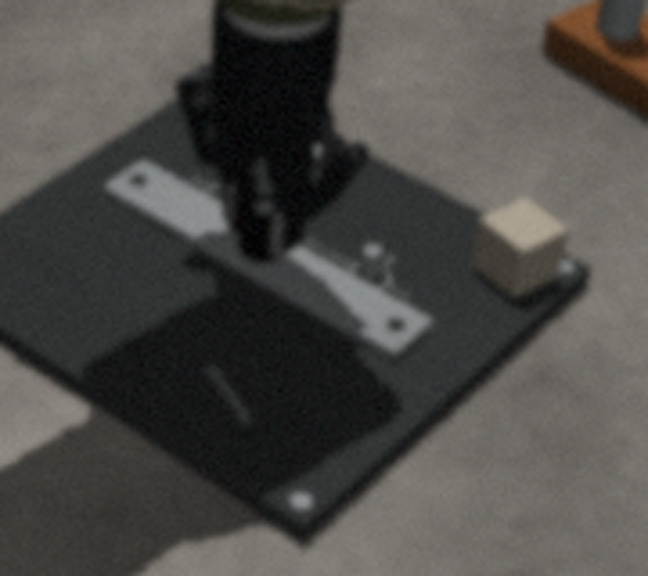

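The top crop shows the bar's left end at (150,305), just short of the left pin at (195,240). In the side crop the bar lies roughly parallel to the pins, with the right pin at (373,255). I'll creep forward and watch the force.

Request:
send_rows(
  targets=[
    {"offset": [0.15, 0.03, 0], "spin": 0},
    {"offset": [0.3, 0.06, 0], "spin": 0},
    {"offset": [0.45, 0.1, 0], "spin": 0},
    {"offset": [0.6, 0.13, 0], "spin": 0},
    {"offset": [0.7, 0.15, 0], "spin": 0},
    {"offset": [0.8, 0.17, 0], "spin": 0},
  ],
)

```text
time_s: 4.8
eef_pos: [520.3, 2.5, 31.8]
ee_rot: [-0.002, -0.106, 0.994, 0.0]
force: [-12.6, -2.7, 17.1]
grip_width: 0.334
grip_force: 47.0
```

Request:
send_rows(
  targets=[
    {"offset": [0.1, 0.02, 0], "spin": 0},
    {"offset": [0.2, 0.04, 0], "spin": 0},
  ],
)

```text
time_s: 4.97
eef_pos: [522.3, 2.9, 31.8]
ee_rot: [-0.002, -0.106, 0.994, 0.0]
force: [-12.1, -2.3, 16.3]
grip_width: 0.334
grip_force: 47.0
```

Run:
```python
from h import *
np.set_printoptions(precision=2,suppress=True)
for _ in range(4):
    im=snap('side','s2')[0]
    q=ctrl.sense();print(q['time_s'],q['eef_pos'],q['force'],q['wrist_torque'])
```

```text
5.0167 [522.49   2.93  31.86] [-12.29  -2.67  16.5 ] [-0.56  1.79 -0.08]
5.0667 [522.46   2.96  31.84] [-11.16  -1.93  15.11] [-0.57  1.66 -0.1 ]
5.1167 [522.47   2.95  31.83] [-10.9   -2.23  14.15] [-0.49  1.68 -0.08]
5.1667 [522.47   2.96  31.85] [-11.53  -3.2   14.99] [-0.59  1.64 -0.05]
```

Request:
send_rows(
  targets=[
    {"offset": [0.1, 0.02, 0], "spin": 0},
    {"offset": [0.2, 0.04, 0], "spin": 0},
    {"offset": [0.2, 0.04, 0], "spin": 0},
  ],
)

```text
time_s: 5.42
eef_pos: [524.1, 3.3, 31.9]
ee_rot: [-0.003, -0.106, 0.994, 0.0]
force: [-13.5, -3.6, 17.8]
grip_width: 0.334
grip_force: 47.2
```

Request:
send_rows(
  targets=[
    {"offset": [0.1, 0.02, 0], "spin": 0},
    {"offset": [0.2, 0.04, 0], "spin": 0},
    {"offset": [0.2, 0.04, 0], "spin": 0},
  ],
)

```text
time_s: 5.67
eef_pos: [524.6, 3.4, 32.0]
ee_rot: [-0.005, -0.106, 0.994, 0.0]
force: [-23.0, -5.8, 26.9]
grip_width: 0.336
grip_force: 48.1
```

Run:
```python
from h import *
np.set_printoptions(precision=2,suppress=True)
im=snap('side','s3')[0][:,:,::-1]
q=ctrl.sense();print(q['time_s'],q['eef_pos'],q['force'],q['wrist_torque'])
cv2.imwrite('pics/sc3.png',cv2.resize(im[170:245,320:430],None,fx=6,fy=6,interpolation=cv2.INTER_CUBIC))
```

```text
5.7167 [524.58   3.41  32.01] [-23.54  -5.18  25.55] [-1.23  3.62 -0.15]
```

View pics/sc3.png

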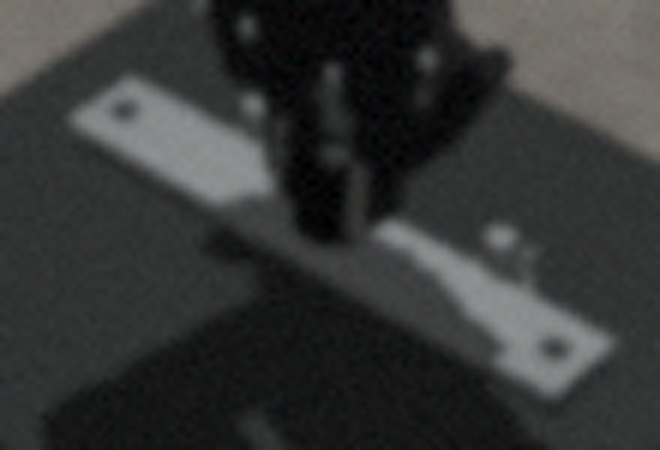

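Request:
send_rows(
  targets=[
    {"offset": [0, 0, 0], "spin": -0.02},
    {"offset": [0, 0, 0], "spin": -0.04},
    {"offset": [0, 0, 0], "spin": -0.04},
  ],
)

```text
time_s: 5.97
eef_pos: [525.2, 3.6, 32.0]
ee_rot: [-0.004, -0.086, 0.996, -0.0]
force: [-19.2, -2.9, 22.2]
grip_width: 0.332
grip_force: 47.7
```

Run:
```python
from h import *
ctrl.capture('side')
q=ctrl.sense();print(q['time_s'],q['eef_pos'],q['ee_rot'],q['force'],q['wrist_torque'])
```

```text
6.0167 [525.16774518   3.58221571  31.98693911] [-3.78411168e-03 -8.66500404e-02  9.96231622e-01 -7.62443642e-05] [-18.63728917  -3.90847752  22.56379623] [-0.92024411  3.00356479  0.08354958]
```

Request:
send_rows(
  targets=[
    {"offset": [0.1, 0.02, 0], "spin": 0},
    {"offset": [0.2, 0.04, 0], "spin": 0},
    {"offset": [0.2, 0.04, 0], "spin": 0},
  ],
)

```text
time_s: 6.27
eef_pos: [525.6, 3.7, 32.2]
ee_rot: [-0.006, -0.087, 0.996, -0.0]
force: [-29.9, -6.4, 32.5]
grip_width: 0.332
grip_force: 48.7
```

Run:
```python
from h import *
ctrl.capture('side')
q=ctrl.sense();print(q['time_s'],q['eef_pos'],q['ee_rot'],q['force'],q['wrist_torque'])
```

```text
6.3167 [525.5661639    3.66400242  32.1470651 ] [-6.05227062e-03 -8.70441400e-02  9.96186064e-01 -1.13774447e-04] [-29.35671738  -7.34997377  32.32910562] [-1.58816177  4.74697365  0.11613545]
```

Firm contact at 30 N with near-zero yaw torque means both pins are touching. I'll release and rise.

Request:
send_rows(
  targets=[
    {"offset": [-0.1, -0.02, 0], "spin": 0},
    {"offset": [-0.1, -0.02, 0], "spin": 0},
    {"offset": [-0.1, -0.02, 0], "spin": 0},
    {"offset": [-0.1, -0.02, 0], "spin": 0},
    {"offset": [-0.1, -0.02, 0], "spin": 0},
    {"offset": [-0.1, -0.02, 0], "spin": 0},
  ],
  grip=0.8,
)

```text
time_s: 6.82
eef_pos: [529.3, 4.5, 31.1]
ee_rot: [-0.0, -0.086, 0.996, 0.0]
force: [0.7, 0.5, 0.1]
grip_width: 0.801
grip_force: 0.0
```

Request:
send_rows(
  targets=[
    {"offset": [0, 0, 1], "spin": 0},
    {"offset": [0, 0, 3], "spin": 0},
    {"offset": [0, 0, 6], "spin": 0},
    {"offset": [0, 0, 9], "spin": 0},
    {"offset": [-3, 0, 12], "spin": 0},
    {"offset": [-6, 0, 15], "spin": 0},
    {"offset": [-9, 0, 18], "spin": 0},
    {"offset": [-12, 0, 19], "spin": 0},
  ],
)

```text
time_s: 7.48
eef_pos: [409.1, 4.3, 225.1]
ee_rot: [0.003, -0.086, 0.996, -0.001]
force: [-0.4, 0.0, 0.5]
grip_width: 0.8
grip_force: 0.0
```

Request:
send_rows(
  targets=[
    {"offset": [-4, 0, 0], "spin": 0},
    {"offset": [-6, 0, 0], "spin": 0},
    {"offset": [-6, 0, 0], "spin": 0},
  ],
)

```text
time_s: 7.73
eef_pos: [346.6, 4.9, 222.1]
ee_rot: [0.0, -0.086, 0.996, -0.0]
force: [-0.1, -1.7, 0.2]
grip_width: 0.796
grip_force: 0.0
```

Run:
```python
from h import *
im=snap('wrist','w4')[0][:,:,::-1]
cv2.imwrite('pics/w4c.png',cv2.resize(im[150:400,160:460],None,fx=2.3,fy=2.3,interpolation=cv2.INTER_CUBIC))
im=snap('side','s4')[0][:,:,::-1]
cv2.imwrite('pics/sc4.png',cv2.resize(im[170:245,320:430],None,fx=6,fy=6,interpolation=cv2.INTER_CUBIC))
print(ctrl.sense()['time_s'],ctrl.sense()['eef_pos'])
```

```text
7.8333 [349.51042667   4.35800254 222.17728814]
```

View pics/w4c.png

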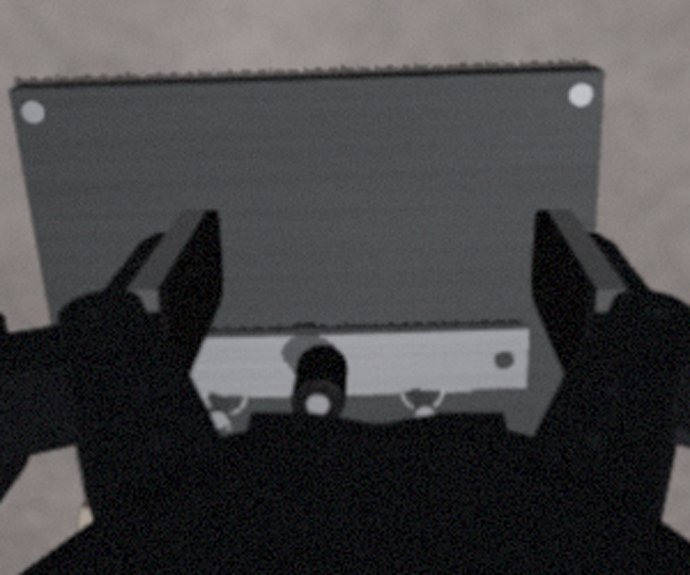

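View pics/sc4.png

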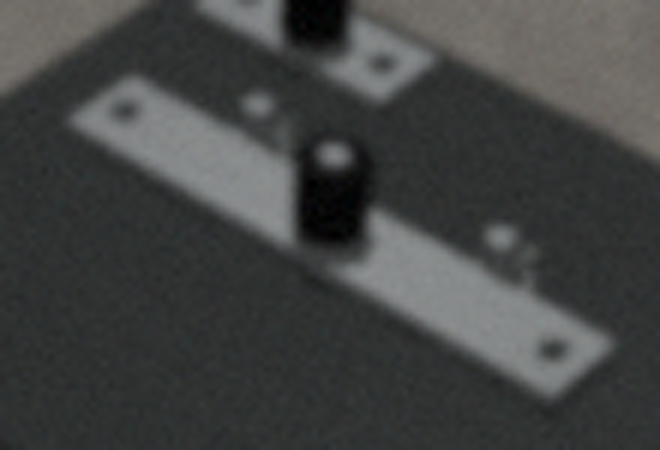

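The wrist view shows the bar's edge cutting both scribed rings equally, at (228,400) and (423,398). The side view shows both pins right at the edge, at (258,105) and (500,238). I'll move the arm aside for a final check from the top camera.

Request:
send_rows(
  targets=[
    {"offset": [0, 3.5, 0], "spin": 0},
    {"offset": [0, 7, 0], "spin": 0},
    {"offset": [0, 10.5, 0], "spin": 0},
    {"offset": [-1, 14, 0], "spin": 0},
    {"offset": [-2, 17.5, 0], "spin": 0},
    {"offset": [-3, 21, 0], "spin": 0},
    {"offset": [-4, 24.5, 0], "spin": 0},
    {"offset": [-4, 28, 0], "spin": 0},
  ],
)

```text
time_s: 8.5
eef_pos: [308.3, 286.9, 221.4]
ee_rot: [-0.0, -0.087, 0.996, 0.0]
force: [1.7, -1.3, 0.4]
grip_width: 0.801
grip_force: 0.0
```

Run:
```python
from h import *
im=snap('top','t5')[0][:,:,::-1]
cv2.imwrite('pics/c5.png',cv2.resize(im[110:265,285:450],None,fx=3.8,fy=3.8,interpolation=cv2.INTER_CUBIC))
for q in ['pin_left','pin_right','straightedge','short_straightedge']: print(q,[(round(r['conf'],2),np.round(atz('top',r['uv'],15),1)) for r in ctrl.place_of('top',q)])
```

```text
pin_left [(0.71, array([540.8,  74. ,  15. ]))]
pin_right [(0.65, array([557.3, -45.4,  15. ]))]
straightedge [(0.59, array([240.8, 296.1,  15. ])), (0.58, array([524.9,   8.4,  15. ]))]
short_straightedge [(0.62, array([595.9, 106.2,  15. ]))]
```

View pics/c5.png

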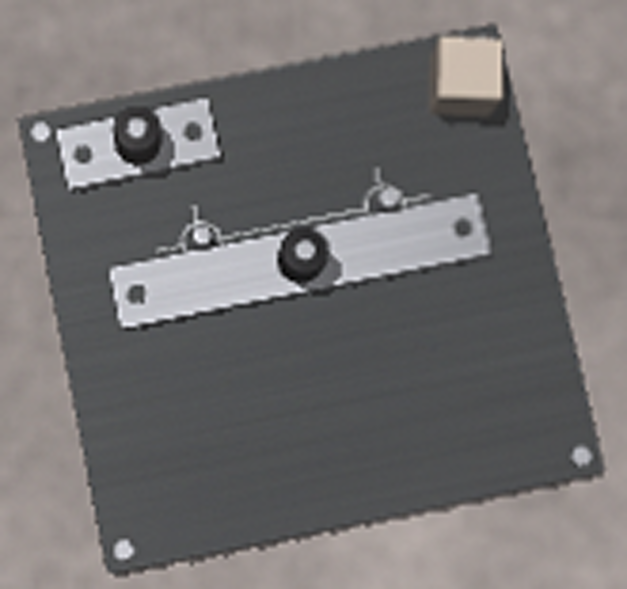

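In the top crop the bar's edge touches both pins, at (203,237) and (388,198). It lies parallel to the scribed line, and the short bar hasn't moved.

```bash
python3 -c "
from rig import ctrl
print(ctrl.finish_job())"
```

```text
the job is handed in; nothing more can be done
None
```

I slid the long straightedge across the plate until its edge touched both pins, released it and left the short one in place; I handed the job in at about 9 s, but it returned no verdict.

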